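Clip the lot tag onto the pack tray's loop

TASK

Take the tag with the sprung snap hook out of its rack and push its gate side onto the top bar of the steel loop on the battery-pack tray until the gate flicks shut behind the bar, then let go so that the tag hangs still and upright from the loop. The loop bends easily: feel your way and press on it with no more than about 15 N. Leave everything else where it is.

Things in the scene. Friction and masses are not known exactly. Their poses are not given: they have to be found in the camera images.
- tag: tag with snap hook, one rigid piece, 0.12 to 0.21 kg, standing in a rack slot. Origin: middle of its bottom edge; z up, x to the gate side, y across its thickness (it lies flat in the x-z plane). Aluminium plate 50 (x) x 5 x 47 tall; above it a steel hook 10 thick, x -18 to 23, z 45 to 96: lip with top at z 57, spine at x -18 to -6, crown above z 86, nose at x 14 to 23 down to z 80
- tab (a point): middle of the top of the tag's black thumb tab, 122 above its bottom edge; axes as the tag. The tab is 28 wide (x) x 11 thick (y) and 26 tall: the place to grip, fingers closing along y
- throat (a point): middle of the flat underside of the hook's crown, 86 above the tag's bottom edge; axes as the tag. The hook hangs with this on the loop's bar; the bar's centre has room from x -3 (at the spine) to x 11 (at the nose)
- mouth (a point): where the bar should enter: on the shut gate (x 18), 73 above the tag's bottom edge; axes as the tag. The mouth, from lip to nose, is 23 tall. A 6 mm bar entering with its centre from 3 below to 3 above this point swings the gate in and passes over its tip 10 to 18 in. This takes about 8 N, up to 12 N when it enters lowest; lower still it jams; past the gate, the bar stops at the spine 21 in
- gate (a joint): the hook's sprung gate, a steel bar 21 long hinged at the lip (x 18, z 57.5 of the tag), standing up to the nose; 0 is shut, grows to 1.35 rad as it is pushed inwards (towards the spine); its spring flicks it shut (below 0.05) once the bar is past its tip
- tray: fixed grey tray 200 (x) x 170 (y) x 22 tall; packs on its far half (+x), on the near half a steel loop on a stalk. Origin: centre of its underside; the hook goes on along +x of the tray. The loop is an upside-down U of 6 mm round bar, 48 wide between its legs and 105 tall, its level top bar along the tray's y
- loop_nominal (a point): fixed point of the tray where the centre of the loop's top bar would be if its stalk stood upright: 45 before the tray's centre, 165 above the table; axes as the tray (the bar runs along y). The real bar stands up to 27 nearer or farther along x, and up to 3 lower the more it leans: see stalk_foot
- stalk_foot (a point): fixed point of the tray: the stiff clamp pivot of the loop's stalk, 42 above the table. The stalk has been left leaning up to 0.22 rad forwards or back (along x); this lean is NOT measured. It holds against pushes under 15 N. The loop itself is sprung on the stalk (pivot 60 above the table): its bar gives along x by about 0.5 mm per newton and springs back
- rack: fixed aluminium tag rack 70 (x) x 170 (y), 34 tall, with two slots along its x, 90 apart (y -45 and 45), each about 8 wide and 58 long with floor 8 above the table; the tags stand in them with some play, gate side to the rack's +x. Origin: centre of its underside
- plain_tag: a like tag with a bent open wire on top instead of a snap hook and tab, about 75 tall, in the rack's other slot; not to be moved. Origin: middle of its bottom edge
- pack_left: loose battery pack 65 x 74 x 37 tall on the tray; origin under its centre
- pack_right: loose battery pack 65 x 74 x 37 tall on the tray; origin under its centre
- spare_pack: small loose two-cell pack 65 (x) x 37 x 19 tall on the table between tray and rack; origin under its centre
- tape: roll of amber tape lying flat, 90 across, 20 tall, beyond the tray and rack; origin under its centre
- driver: screwdriver lying on the table at the left; origin under its middle
- flux: small white bottle 44 across, 90 tall, standing at the right; origin under its centre
Mind the look-alikes: they are no part of the job. Several things have the shape of the rack; the one meant has the colours described above.

How it is judged:
By the outcome, as a careful person would: the job done as asked, in the order asked, and still so for the second after the job is handed in, with the robot touching nothing.
It also fails if it takes over 54 s, if anything falls off the work surface, if the arm or the gripper's body presses on something with over 40 N, if the wrist force passes 120 N, or if a joint passes its speed limit or range.

ROBOT

A 7-joint arm with a two-finger parallel gripper is mounted at the origin on the work surface. World frame = base frame: x ahead of the robot, y to its left, z up, the work surface at z = 0. Lengths are in m, angles in rad, forces in N, time in s.
With the tool pointing down it reaches from about 0.4 to 0.9 m from the base axis. Payload 5.6 kg.
Tool frame: the origin (TCP) lies at the very end of the fingers, on their centre line; the grasp point (between the pads) lies behind it (arm.pinch_z is the z of the grasp point in the tool frame, in m); z points along the fingers, y is the line along which they close (so a half turn about z gives the same grasp; the last joint's range is limited). The gripper opens to 92 mm and grips with 3 to 60 N. Pads are 20 mm wide; open, the fingers measure 128 mm over their backs; the gripper's body (75 mm by 189 mm) begins 69 mm behind the grasp point.
Start: joints at [1.271, 0.468, -0.012, 1.603, 0.006, 1.071, -0.056], TCP at [0.165, -0.629, 0.215] pointing down, gripper open.
Joint ranges: [-2.53, 2.53], [-0.31, 2.02], [-1.57, 1.55], [0.28, 2.44], [-1.29, 4.43], [0.15, 1.84], [-2.92, 2.92]. Speed limits (rad/s): [2.57, 2.57, 3.14, 3.14, 3.14, 3.14, 3.14].

INTERFACE

Orientations are given as a rotation vector (axis times angle).
In Python, from cell import arm gives the robot as it stands.
- The arm moves only by the shell command python3 -m creep 'ROWS' [OPENING]. ROWS is JSON, a list of rows, each an object with "travel": the shift along the tool's x, y, z in mm, a list of three; "spin": the turn about the tool's z in degrees. A call has exactly 10 rows; each row is the pose to reach, as a shift and turn from the pose commanded when the call began, along the tool's axes at that moment; what a row does not reach only later rows make up. A row lasts 1/8 s, in which the tool goes at most 62.5 mm and 10.7 degrees, less where a joint would pass 70% of its speed; a pose out of reach is approached as far as the arm can. A call with a gripper value outside its range is refused whole. OPENING is the closure in counts, from 0 (fully open) to 255 (shut), set as the call begins (- or left out, the last holds). The fingers move at their own pace and stop on an object; the grip force is fixed at half the most. Time passes only in rows, so rows that repeat a pose let the fingers close, or fill a call up. It gives the time, the measured TCP pose, the force, the opening and the grip force at its end, in the units of the state.
- arm.get_state(): the state, without advancing time (a new reading comes with each control period).
- arm.read_camera(name): name is "side" or "top"; returns a dict with "color" (384x512x3 uint8, red, green, blue), "mtx" (3x3 intrinsics, pixels), "R" (3x3) and "t" (3): a world point X has camera coordinates R X + t. Camera axes: x right, y down, z forward; pixel columns grow to the right and rows downward; lengths in m; the calibration is good to about 2 mm. A picture is of the moment at which its call begins. There is no depth.
- arm.finish_job(): hands the job in; it is judged then, once.
Trained networks look in a picture, given as the dict that the camera call returned (one of the last four; its "shot" number tells which), for a name from the list of things; names that differ only in an ending like _2 or _b are one class to them, and where a whole thing is asked for, a point or a joint stands for the part that bears it (a point fixed in the world has none). Each returns a list of dicts, best first, with "confidence" (0 to 1); they miss things now and then, are a little off and sometimes report something else, mostly with a low value. They report only what shows in the picture. A call takes as long as a camera call. They do not tell look-alikes from the thing itself.
- arm.silhouettes(picture, name): "mask" (384x512 bool, what is visible of it) and "bbox" ([centre column, centre row, width, height] in pixels, round what is visible of it).
The state is a dict: "time": time; "joints": joint angles; "qd": joint speeds; "joint_torque": joint torques, N m; "position": TCP position; "orientation": TCP orientation; "wrist_force": force on the tool from outside, world axes, zero at the start; "torque": the same for the moment, N m; "width": finger opening in m; "grasp_force": force on a finger pad.
Only numpy, scipy, OpenCV 4.12 (cv2) and the standard library are available. Lean on these libraries where they do the work, as an engineer would, in place of code of your own. Each camera call takes 0.05 s, during which the arm holds its last target. There are 200 camera calls.

## Working session

There is one attempt and no reset: what is moved stays moved. The work goes in short steps, Python scripts to look and compute and a shell command to move; the robot and the scene stay as the last step left them, time stands still between calls to the robot, and variables do not carry over. Pictures are saved under pics/ and viewed, at most 10 in all, crops included, and the job is handed in when it is done.

```bash
mkdir -p pics; ls; python3 - <<'E'
from cell import arm
import cv2,numpy as np
s=arm.get_state(); print({k:np.round(v,3).tolist() for k,v in s.items()}, arm.pinch_z)
ims=[]
for c in ("side","top"):
    p=arm.read_camera(c); np.savez(f"pics/{c}0.npz",**{k:p[k] for k in("color","mtx","R","t")})
    print(c,p["mtx"].round(1).tolist(),p["R"].round(3).tolist(),p["t"].round(3).tolist())
    for n in ("tag","plain_tag","rack","tray","tab","stalk_foot","pack_left","spare_pack","tape","driver","flux"):
        try: r=arm.silhouettes(p,n); print(n,[(np.round(d["bbox"]).astype(int).tolist(),round(d["confidence"],2)) for d in r])
        except Exception as e: print(n,e)
    ims.append(cv2.cvtColor(p["color"],cv2.COLOR_RGB2BGR))
cv2.imwrite("pics/side0.png",cv2.resize(ims[0],(800,600),interpolation=cv2.INTER_CUBIC))
cv2.imwrite("pics/top0.png",cv2.resize(ims[1],(800,600),interpolation=cv2.INTER_CUBIC))
E
```

```text
pics
{'time': 0.0, 'joints': [1.271, 0.468, -0.012, 1.604, 0.006, 1.071, -0.056], 'qd': [-0.001, 0.001, -0.0, -0.001, -0.002, 0.001, 0.0], 'joint_torque': [-0.001, -52.058, -0.013, -24.375, -0.057, 0.017, 0.0], 'position': [0.165, -0.628, 0.214], 'orientation': [-3.114, -0.402, 0.001], 'wrist_force': [0.886, -0.242, -0.156], 'torque': [-0.008, -0.076, -0.009], 'grasp_force': 0.0, 'width': 0.092} -0.0187
side [[412.7, 0.0, 251.0], [0.0, 412.7, 187.9], [0.0, 0.0, 1.0]] [[0.987, -0.157, 0.015], [-0.114, -0.774, -0.623], [0.109, 0.614, -0.782]] [-0.612, 0.153, 1.171]
tag [([243, 256, 22, 25], 0.69), ([193, 221, 26, 15], 0.68)]
plain_tag [([249, 296, 16, 14], 0.57)]
rack [([255, 217, 40, 50], 0.87), ([245, 287, 40, 61], 0.77), ([176, 286, 44, 64], 0.71)]
tray [([220, 152, 64, 61], 0.86)]
tab [([242, 258, 18, 31], 0.61)]
stalk_foot []
pack_left [([237, 145, 24, 16], 0.8), ([235, 165, 28, 20], 0.36)]
spare_pack [([193, 220, 21, 16], 0.61)]
tape [([314, 219, 33, 30], 0.59)]
driver [([194, 121, 57, 8], 0.59)]
flux [([262, 358, 22, 26], 0.92)]
top [[367.9, 0.0, 252.0], [0.0, 367.9, 194.8], [0.0, 0.0, 1.0]] [[-0.007, -1.0, 0.013], [-0.986, 0.005, -0.168], [0.168, -0.014, -0.986]] [-0.004, 0.611, 1.159]
tag [([308, 206, 12, 16], 0.45)]
plain_tag [([196, 199, 24, 20], 0.59), ([331, 208, 9, 15], 0.39)]
rack [([253, 192, 51, 19], 0.98), ([313, 265, 59, 37], 0.74), ([318, 207, 53, 27], 0.57)]
tray [([181, 213, 66, 64], 0.9)]
tab [([309, 210, 13, 20], 0.5)]
stalk_foot [([182, 213, 63, 70], 0.95), ([250, 245, 18, 24], 0.25)]
pack_left [([175, 196, 28, 21], 0.94)]
spare_pack [([249, 246, 19, 24], 0.46)]
tape [([308, 208, 12, 21], 0.62), ([266, 143, 19, 27], 0.49)]
driver [([124, 239, 22, 59], 0.53)]
flux [([379, 204, 19, 15], 0.61)]
```

View pics/side0.png

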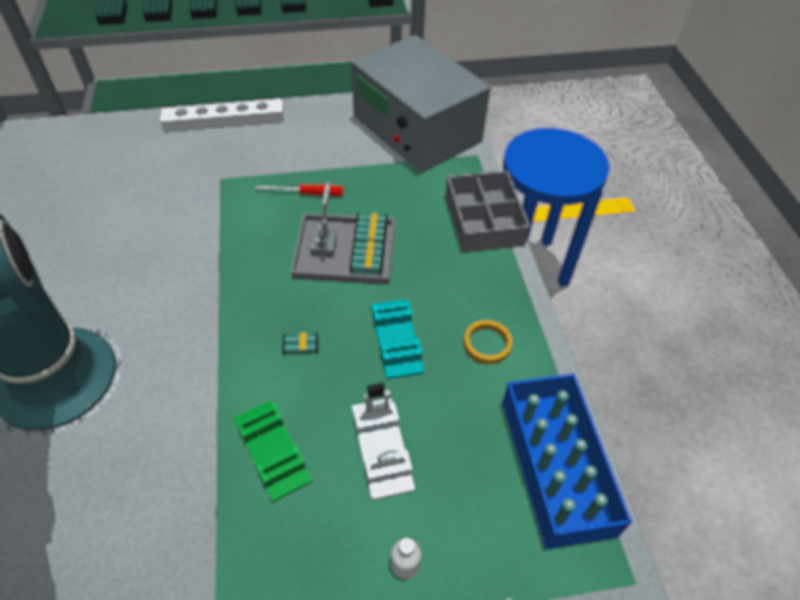

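View pics/top0.png

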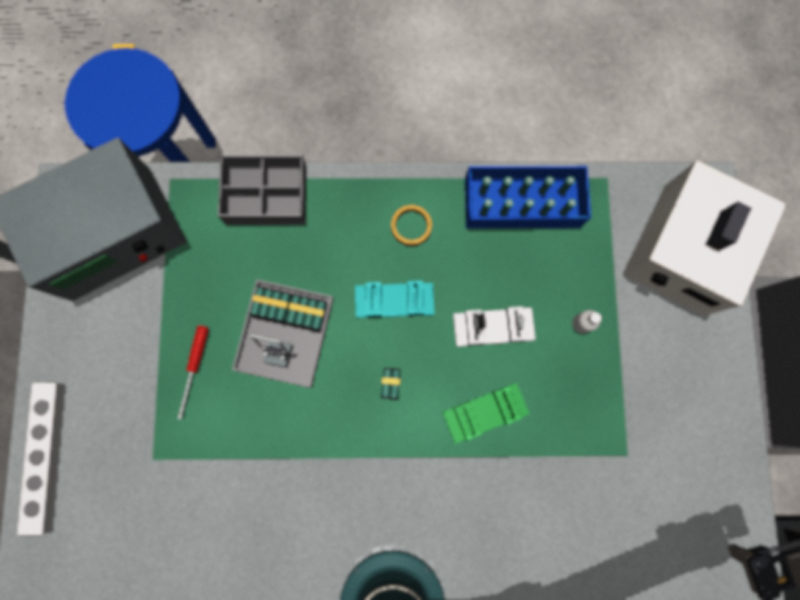

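Three rack-shaped things in the side view, in the 512-px frame: cyan (255,217), white/aluminium (245,287) and green (176,286). The white one fits "aluminium", and it holds the black-tabbed tag at (242,256) and the plain wire tag at (249,296). I'll confirm this in a crop.

```bash
cat > h.py <<'E'
import numpy as np,cv2
def load(c): return dict(np.load(f"pics/{c}.npz"))
def proj(p,X):
    q=np.atleast_2d(X)@p["R"].T+p["t"]; q=q@p["mtx"].T; return q[:,:2]/q[:,2:]
def onz(p,uv,z):
    d=p["R"].T@np.linalg.solve(p["mtx"],[uv[0],uv[1],1]); o=-p["R"].T@p["t"]; return o+d*(z-o[2])/d[2]
def tri(pa,a,pb,b):
    A=[];B=[]
    for p,uv in((pa,a),(pb,b)):
        d=p["R"].T@np.linalg.solve(p["mtx"],[uv[0],uv[1],1]); d/=np.linalg.norm(d);o=-p["R"].T@p["t"]
        M=np.eye(3)-np.outer(d,d);A.append(M);B.append(M@o)
    A=np.vstack(A);B=np.hstack(B);x=np.linalg.lstsq(A,B,rcond=None)[0];return x,np.linalg.norm(A@x-B)
def crop(p,x,y,w,h,W,H):
    im=cv2.cvtColor(p["color"],cv2.COLOR_RGB2BGR)[y:y+h,x:x+w]
    im=cv2.resize(im,(W,H),interpolation=cv2.INTER_CUBIC)
    n=10
    for u in range((x//n+1)*n,x+w,n): cv2.putText(im,str(u),((u-x)*W//w-10,H-3),0,.32,(0,0,255),1);cv2.line(im,((u-x)*W//w,H-14),((u-x)*W//w,H-20),(0,0,255),1)
    for v in range((y//n+1)*n,y+h,n): cv2.putText(im,str(v),(0,(v-y)*H//h+4),0,.32,(0,0,255),1);cv2.line(im,(24,(v-y)*H//h),(30,(v-y)*H//h),(0,0,255),1)
    return im
E
python3 - <<'E'
from h import *
s,t=load("side0"),load("top0")
a=np.hstack([crop(s,215,240,80,60,400,300),crop(t,280,185,80,60,400,300)])
b=np.hstack([crop(s,180,110,80,60,400,300),crop(t,145,180,80,60,400,300)])
cv2.imwrite("pics/m1.png",np.vstack([a,b]))
E
```

```text
(no output)
```

View pics/m1.png

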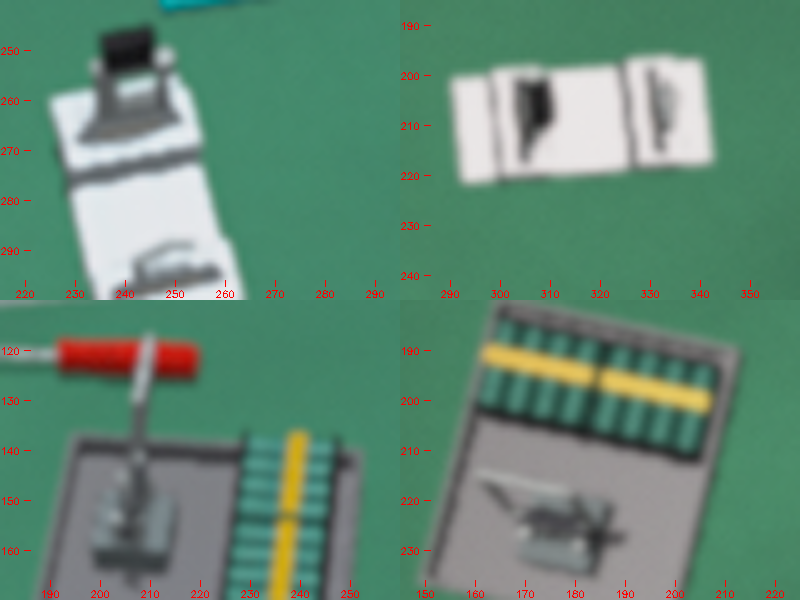

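The crop confirms it. The white/aluminium rack holds the tag, with its black tab at side (240,250) and top (307,206). The thick spine is at side u≈236 and the gate/nose at u≈248, so the gate faces world +x. The plain wire tag is at (249,293). In the side view the loop's bar starts at about (210,117).

```bash
cat > fit.py <<'E'
from h import *
from scipy.optimize import minimize
def box(x,y,th,dx,dy,h):
    c,s=np.cos(th),np.sin(th)
    return np.array([[x+c*a*dx/2-s*b*dy/2,y+s*a*dx/2+c*b*dy/2,z] for a in(-1,1) for b in(-1,1) for z in(0,h)])
def draw(p,X,k=8):
    m=np.zeros((384,512),np.uint8); cv2.fillConvexPoly(m,cv2.convexHull(np.round((proj(p,X))*2**k).astype(np.int32)),255,cv2.LINE_AA,k); return m/255.
def fit(ps,ms,x0,dims):
    f=lambda v:sum(1-np.minimum(d,m).sum()/np.maximum(d,m).sum() for p,m in zip(ps,ms) for d in[draw(p,box(v[0]/100,v[1]/100,v[2]/10,*dims))])
    r=min((minimize(f,np.array([x0[0]*100,x0[1]*100,t*10]),method="Nelder-Mead",options=dict(initial_simplex=[[x0[0]*100+a,x0[1]*100+b,t*10+c] for a,b,c in((0,0,0),(1,0,0),(0,1,0),(0,0,1))])) for t in (x0[2]-.12,x0[2],x0[2]+.12)),key=lambda r:r.fun)
    return r.x/[100,100,10],r.fun
E
python3 - <<'E'
from fit import *
s,t=load("side0"),load("top0")
ms=[];mt=[]
for p,rr,rt in((s,(215,240,60,80),None),(t,(285,190,65,40),None)):
    hsv=cv2.cvtColor(p["color"],cv2.COLOR_RGB2HSV); m=np.zeros((384,512)); x,y,w,h=rr
    # not green, in roi
    g=(hsv[...,0]>55)&(hsv[...,0]<100)&(hsv[...,1]>70)
    q=((~g)[y:y+h,x:x+w]).astype(np.uint8); m[y:y+h,x:x+w]=q; 
    n,l,st,_=cv2.connectedComponentsWithStats(m.astype(np.uint8)); k=1+st[1:,4].argmax(); m=(l==k).astype(np.uint8)
    ms.append(m)
print("rack top-only",fit([t],[ms[1]],(*onz(t,(318,208),.017)[:2],0.0),(.07,.17,.034)))
ms[0]=ms[0].astype(float); 
print("rack both",fit([s,t],ms,(*onz(t,(318,208),.017)[:2],0.0),(.07,.17,.034)))
mt=[]
for p,(x,y,w,h) in((s,(180,128,80,60)),(t,(143,172,76,82))):
    hsv=cv2.cvtColor(p["color"],cv2.COLOR_RGB2HSV)
    g=(hsv[...,0]>62)&(hsv[...,0]<90)&(hsv[...,1]>85)&(hsv[...,2]>75)
    m=np.zeros((384,512),np.uint8); m[y:y+h,x:x+w]=(~g)[y:y+h,x:x+w]
    m=cv2.morphologyEx(m,cv2.MORPH_OPEN,np.ones((5,5),np.uint8))
    n,l,st,_=cv2.connectedComponentsWithStats(m); k=1+st[1:,4].argmax(); m=(l==k).astype(np.uint8)
    hull=cv2.convexHull(cv2.findNonZero(m)); m=cv2.fillConvexPoly(np.zeros_like(m),hull,1); mt.append(m.astype(float))
    print(st[k])
x0=(*onz(t,(181,213),.011)[:2],-.2)
r,_=fit([t],[mt[1]],x0,(.2,.17,.022)); print("tray top",r,_)
r,_=fit([s,t],mt,x0,(.2,.17,.022)); print("tray both",r,_)
# tab: black pixels
cs=[]
for p,(x,y,w,h) in((s,(230,240,25,18)),(t,(300,198,14,22))):
    gsc=cv2.cvtColor(p["color"],cv2.COLOR_RGB2GRAY)[y:y+h,x:x+w]
    v,u=np.nonzero(gsc<60); cs.append((u.mean()+x,v.mean()+y)); print(len(u),cs[-1],u.min()+x,u.max()+x,v.min()+y,v.max()+y)
print("tab tri",tri(s,cs[0],t,cs[1]), onz(s,cs[0],.117))
# overlay picture
ims=[]
for p,m,nm in((s,mt[0],0),(t,mt[1],1)):
    q=dict(p); q["color"]=p["color"].copy(); ims.append(q)
c,sn=np.cos(r[2]),np.sin(r[2])
out=[]
for q,(x,y,w,h) in zip(ims,((180,110,80,60),(145,180,80,60))):
    im=crop(q,x,y,w,h,400,300)
    for L,col in((-.2,(255,0,0)),(0,(0,255,255)),(.2,(0,0,255))):
        d=-.045+.123*np.sin(L); z=.042+.123*np.cos(L)
        P=np.array([[r[0]+c*d-sn*b,r[1]+sn*d+c*b,z] for b in(-.027,.027)])
        uv=((proj(q,P)-[x,y]+.5)*5).astype(int); cv2.line(im,tuple(map(int,uv[0])),tuple(map(int,uv[1])),col,1)
    im2=im.copy(); uv=((proj(q,box(*r,.2,.17,.022))-[x,y]+.5)*5).astype(np.int32); cv2.polylines(im,[cv2.convexHull(uv)],True,(255,255,255),1)
    out.append(im)
R,_=fit([t],[ms[1]],(*onz(t,(318,208),.017)[:2],0.0),(.07,.17,.034))
o2=[]
for q,(x,y,w,h) in zip(ims,((215,240,80,60),(280,185,80,60))):
    im=crop(q,x,y,w,h,400,300);uv=((proj(q,box(*R,.07,.17,.034))-[x,y]+.5)*5).astype(np.int32); cv2.polylines(im,[cv2.convexHull(uv)],True,(0,0,255),1);o2.append(im)
cv2.imwrite("pics/m2.png",np.vstack([np.hstack(o2),np.hstack(out)]))
E
```

```text
rack top-only (array([ 0.56848071, -0.22246575,  0.06761305]), np.float64(0.061673018054601125))
rack both (array([ 0.56660034, -0.22210945,  0.07212744]), np.float64(0.17168853703524334))
[ 186  136   67   46 2001]
[ 149  201   59   47 2046]
tray top [ 0.55342885  0.23226063 -0.21135874] 0.35549190031637434
tray both [ 0.5537834   0.23494467 -0.21667266] 0.3965491577394379
70 (np.float64(240.0857142857143), np.float64(249.75714285714287)) 236 245 246 254
23 (np.float64(307.04347826086956), np.float64(205.65217391304347)) 306 308 202 209
tab tri (array([ 0.5634199 , -0.1779949 ,  0.11509597]), np.float64(0.0019033767116474114)) [ 0.56193321 -0.17929736  0.117     ]
```

View pics/m2.png

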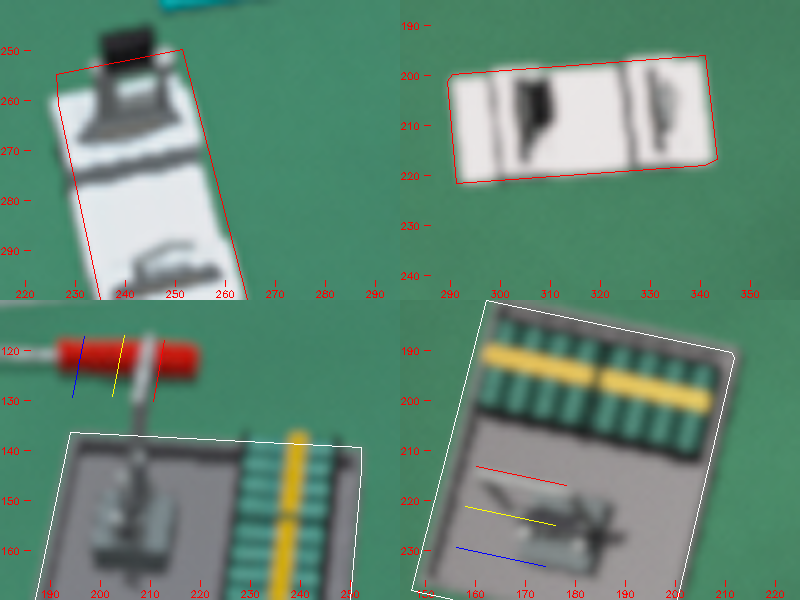

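```bash
python3 -m creep '[{"travel":[40,-27,0],"spin":0},{"travel":[90,-60,0],"spin":0},{"travel":[140,-94,0],"spin":0},{"travel":[190,-127,0],"spin":2},{"travel":[240,-160,0],"spin":4},{"travel":[290,-194,0],"spin":6},{"travel":[340,-227,10],"spin":8},{"travel":[390,-260,20],"spin":10},{"travel":[440,-294,30],"spin":10.8},{"travel":[490,-328,40],"spin":10.8}]' 0; python3 - <<'E'
from h import *
from cell import arm
s,t=load("side0"),load("top0")
# tray from rim corners seen in the top picture, bar overlay
up=lambda p,x,y,w,h,W,H:cv2.resize(cv2.cvtColor(p["color"],cv2.COLOR_RGB2BGR)[y:y+h,x:x+w],(W,H),interpolation=cv2.INTER_LANCZOS4)
cv2.imwrite("pics/m3.png",np.hstack([crop(s,185,110,40,60,400,600),crop(t,148,200,50,40,400,320) if 0 else np.vstack([crop(t,150,205,40,30,400,300),crop(t,145,175,80,80,400,300)])]))
E
```

```text
time: 2.45
position: [0.5569, -0.1857, 0.1746]
orientation: [3.139, 0.106, 0.001]
wrist_force: [1.0, -0.6, -0.4]
width: 0.0917
grasp_force: 0.0
```

View pics/m3.png

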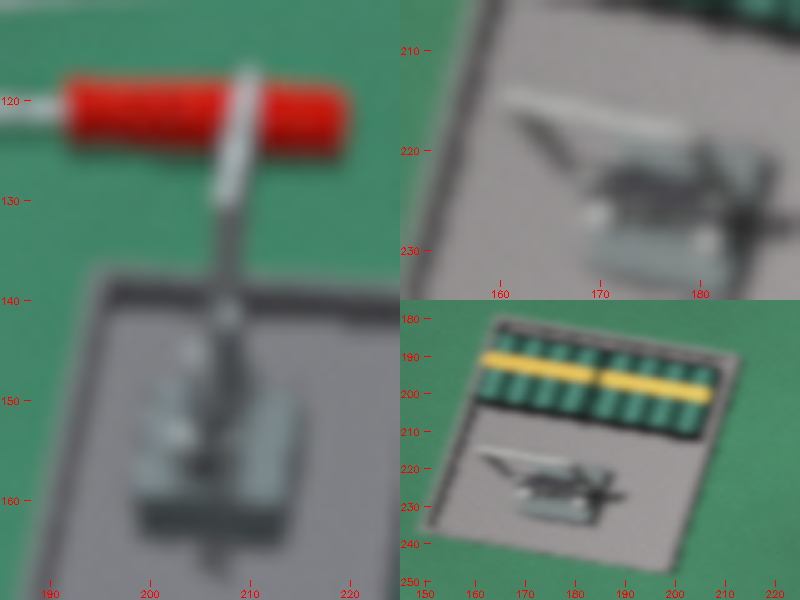

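The enlarged crop shows the bar clearly. In the top view it runs from (160.5,214.5) to (178.5,218.5), and in the side view from (210,117.5) to (207.5,130).

```bash
python3 - <<'E'
from h import *
from cell import arm
from scipy.optimize import least_squares
s,t=load("side0"),load("top0")
a=tri(s,(209.5,117),t,(160,214)); b=tri(s,(207,129.5),t,(178,218)); print("bar ends",a,b)
m=(a[0]+b[0])/2; d=a[0]-b[0]; print("mid",m,"len",np.linalg.norm(d),"yaw(x) deg",np.degrees(np.arctan2(-d[0],d[1])))
C=np.array([(164.3,179.3),(212.7,189.2),(198.9,247.3),(149.5,236.1)])
B=np.array([(.1,.085),(.1,-.085),(-.1,-.085),(-.1,.085)])
def P(v): 
    c,q=np.cos(v[2]),np.sin(v[2]); return np.c_[v[0]+c*B[:,0]-q*B[:,1],v[1]+q*B[:,0]+c*B[:,1],np.full(4,.022)]
r=least_squares(lambda v:(proj(t,P(v))-C).ravel(),[.55,.23,-.2]); v=r.x; print("tray",v,np.degrees(v[2]),r.fun.round(1))
c,q=np.cos(v[2]),np.sin(v[2])
f=lambda L:np.array([[v[0]+c*(-.045+.123*np.sin(L))-q*y,v[1]+q*(-.045+.123*np.sin(L))+c*y,.042+.123*np.cos(L)] for y in(.027,-.027)])
S=np.array([(209.5,117),(207,129.5)]);T=np.array([(160,214),(178,218)])
rr=least_squares(lambda w:np.r_[(proj(s,f(w[0]))-S).ravel(),(proj(t,f(w[0]))-T).ravel()],[.1]); print("lean",rr.x,rr.fun.round(1),f(rr.x[0]).mean(0))
print({k:np.round(x,4).tolist() for k,x in arm.get_state().items() if k in("position","orientation")})
E
```

```text
bar ends (array([0.53301934, 0.26370515, 0.16825547]), np.float64(0.0028487996577820046)) (array([0.52074043, 0.2108509 , 0.16746918]), np.float64(0.0032309625257108624))
mid [0.52687989 0.23727803 0.16786232] len 0.05426750332739367 yaw(x) deg -13.078756472705967
tray [ 0.55687908  0.22751785 -0.21872335] -12.53192469556068 [-0.2 -0.7  0.4 -0.1  0.3  0.2 -0.5  0.5]
lean [0.10914843] [0.4 1.5 0.7 1.3 1.4 1.2 1.2 1.1] [0.52603059 0.23437483 0.16426805]
{'position': [0.5569, -0.1857, 0.1746], 'orientation': [3.1393, 0.1064, 0.001]}
```

```bash
python3 -m creep '[{"travel":[8,-7,0],"spin":0},{"travel":[8,-7,10],"spin":0},{"travel":[8,-7,22],"spin":0},{"travel":[8,-7,34],"spin":0},{"travel":[8,-7,46],"spin":0},{"travel":[8,-7,58],"spin":0},{"travel":[8,-7,68],"spin":0},{"travel":[8,-7,74],"spin":0},{"travel":[8,-7,76],"spin":0},{"travel":[8,-7,76],"spin":0}]' 0; python3 - <<'E'
from h import *
from cell import arm
q=[]
for c,r in(("side",(215,230,64,48)),("top",(280,180,64,48))):
    p=arm.read_camera(c); q.append(crop(p,*r,400,300))
cv2.imwrite("pics/m4.png",np.hstack(q))
E
```

```text
time: 3.7
position: [0.5634, -0.1795, 0.0987]
orientation: [3.14, 0.107, 0.0]
wrist_force: [0.1, -0.9, 1.1]
width: 0.0919
grasp_force: 0.0
```

View pics/m4.png

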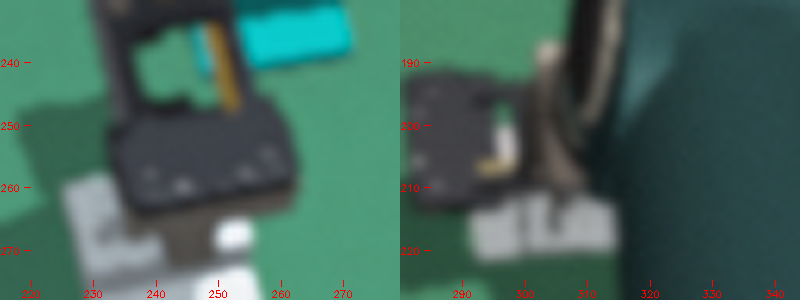

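The gripper hides the tag, but the fingers straddle the tab area and nothing is touching, so I'll close.

```bash
python3 -m creep '[{"travel":[0,0,0],"spin":0},{"travel":[0,0,0],"spin":0},{"travel":[0,0,0],"spin":0},{"travel":[0,0,0],"spin":0},{"travel":[0,0,0],"spin":0},{"travel":[0,0,0],"spin":0},{"travel":[0,0,0],"spin":0},{"travel":[0,0,0],"spin":0},{"travel":[0,0,0],"spin":0},{"travel":[0,0,0],"spin":0}]' 255
```

```text
time: 5.05
position: [0.5632, -0.1795, 0.0986]
orientation: [3.14, 0.107, 0.0]
wrist_force: [-0.1, 0.4, -0.3]
width: 0.0106
grasp_force: 30.0
```

```bash
python3 -m creep '[{"travel":[0,0,-4],"spin":0},{"travel":[0,0,-12],"spin":0},{"travel":[0,0,-24],"spin":0},{"travel":[0,0,-40],"spin":0},{"travel":[0,0,-60],"spin":0},{"travel":[0,0,-80],"spin":0},{"travel":[0,0,-100],"spin":0},{"travel":[0,0,-110],"spin":0},{"travel":[0,0,-112],"spin":0},{"travel":[0,0,-112],"spin":0}]' -; python3 - <<'E'
from h import *
from cell import arm
q=[]
for c,r in(("side",(205,185,80,60)),("top",(270,180,80,60))):
    p=arm.read_camera(c); np.savez(f"pics/{c}1.npz",**{k:p[k] for k in("color","mtx","R","t")})
    S=arm.silhouettes(p,"tag"); print(c,[(np.round(d["bbox"],1).tolist(),round(d["confidence"],2)) for d in S][:3])
    q.append(crop(p,*r,400,300))
s=load("side1")
st=arm.get_state(); print(np.round(st["wrist_force"],2), st["width"],st["time"])
# predicted tag outline overlay at nominal grip
o=np.array(st["position"]); th=np.radians(3.9); b=o-[0,0,.0906]
pt=lambda x,z:[b[0]+np.cos(th)*x/1e3,b[1]+np.sin(th)*x/1e3,b[2]+z/1e3]
for k,(c,r) in enumerate((("side1",(205,185)),("top1",(270,180)))):
    p=load(c)
    for poly in([(-25,0),(25,0),(25,47),(-25,47)],[(-18,47),(-18,96),(23,96),(23,80)],[(18,57),(18,80)]):
        uv=((proj(p,np.array([pt(*a) for a in poly]))-r+.5)*5).astype(np.int32); cv2.polylines(q[k],[uv],len(poly)==4 and poly[0][0]==-25,(0,0,255),1)
cv2.imwrite("pics/m5.png",np.hstack(q))
E
```

```text
time: 6.3
position: [0.5628, -0.1794, 0.2102]
orientation: [-3.14, -0.107, 0.001]
wrist_force: [0.1, -0.4, -1.9]
width: 0.011
grasp_force: 30.0
side [([240.9, 244.3, 22.2, 6.3], 0.65)]
top []
[ 0.16 -0.04 -1.94] 0.010522943146548535 6.5
```

View pics/m5.png

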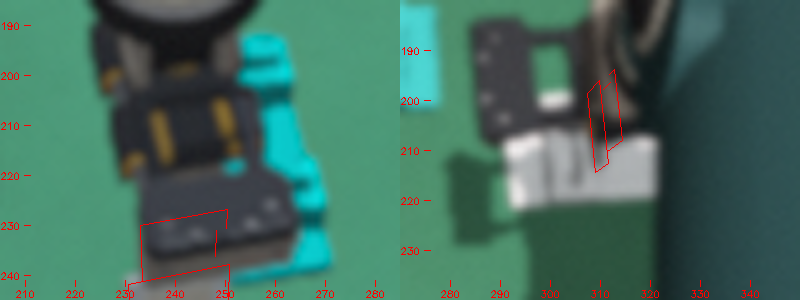

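The tag is held and weighs about 0.19 kg. Its plate in the side picture (231–251, about 242) matches the predicted outline. Next I'll move to a spot before the loop.

```bash
python3 -m creep '[{"travel":[-4,-20,0],"spin":0},{"travel":[-10,-62,0],"spin":2},{"travel":[-19,-115,0],"spin":4},{"travel":[-28,-172,0],"spin":6},{"travel":[-37,-230,0],"spin":8},{"travel":[-47,-290,0],"spin":10},{"travel":[-56,-345,0],"spin":12},{"travel":[-63,-395,0],"spin":14},{"travel":[-68,-425,0],"spin":16},{"travel":[-70,-435,0],"spin":16.6}]' -; python3 -m creep '[{"travel":[0,0,0],"spin":0},{"travel":[0,0,4],"spin":0},{"travel":[0,0,10],"spin":0},{"travel":[0,0,18],"spin":0},{"travel":[0,0,24],"spin":0},{"travel":[0,0,28],"spin":0},{"travel":[0,0,28],"spin":0},{"travel":[0,0,28],"spin":0},{"travel":[0,0,28],"spin":0},{"travel":[0,0,28],"spin":0}]' -; python3 - <<'E'
from h import *
from cell import arm
q=[]
R=(("side",(170,105,80,60)),("top",(140,190,80,60)))
for c,r in R:
    p=arm.read_camera(c); np.savez(f"pics/{c}2.npz",**{k:p[k] for k in("color","mtx","R","t")}); q.append(crop(p,*r,400,300))
st=arm.get_state(); print(np.round(st["wrist_force"],2),np.round(st["position"],4),np.round(st["orientation"],4),st["time"])
o=np.array(st["position"]); w=st["orientation"]; th=2*np.arctan2(w[1],w[0]); th=(th+np.pi/2)%np.pi-np.pi/2; print(np.degrees(th)); b=o-[0,0,.0906]
pt=lambda x,z:[b[0]+np.cos(th)*x/1e3,b[1]+np.sin(th)*x/1e3,b[2]+z/1e3]
for k,(c,r) in enumerate(R):
    p=load(c+"2")
    for poly in([(-25,0),(25,0),(25,47),(-25,47),(-25,0)],[(-18,47),(-18,96),(23,96),(23,80)],[(18,57),(18,80)]):
        uv=((proj(p,np.array([pt(*a) for a in poly]))-r[:2]+.5)*5).astype(np.int32); cv2.polylines(q[k],[uv],False,(0,0,255),1)
cv2.imwrite("pics/m6.png",np.hstack(q))
E
```

```text
time: 7.75
position: [0.4617, 0.2525, 0.2105]
orientation: [-3.123, 0.34, 0.001]
wrist_force: [-0.4, -0.2, -1.4]
width: 0.0108
grasp_force: 30.0
time: 9.0
position: [0.4638, 0.2498, 0.1827]
orientation: [-3.122, 0.347, -0.0]
wrist_force: [0.3, 0.7, -1.6]
width: 0.0109
grasp_force: 30.0
[ 0.69 -0.16 -1.86] [0.4638 0.2498 0.1827] [-3.1223e+00  3.4720e-01 -3.0000e-04] 9.1
-12.691094268203582
```

View pics/m6.png

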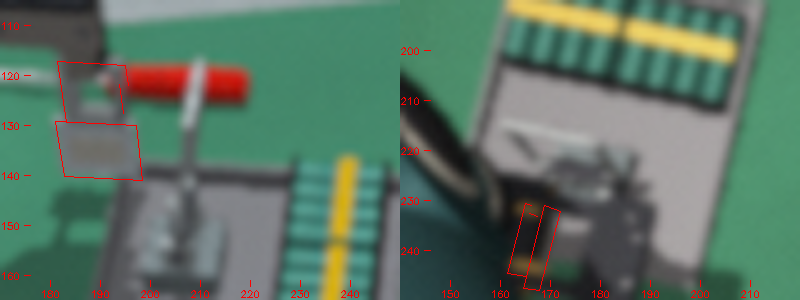

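The side picture shows the tag hanging upright from the gripper with its plate at (181–198, 130–141), matching the outline. The bar is ahead at (209,117)–(207,130), about 44 mm from touching. Now the approach.

```bash
python3 -m creep '[{"travel":[3,0,0.5],"spin":0},{"travel":[8,0,1],"spin":0},{"travel":[14,0,1.5],"spin":0},{"travel":[20,0,1.5],"spin":0},{"travel":[26,0,1.5],"spin":0},{"travel":[31,0,1.5],"spin":0},{"travel":[34,0,1.5],"spin":0},{"travel":[36,0,1.5],"spin":0},{"travel":[37,0,1.5],"spin":0},{"travel":[37,0,1.5],"spin":0}]' -; python3 -m creep '[{"travel":[0.5,0,0],"spin":0},{"travel":[1,0,0],"spin":0},{"travel":[1.5,0,0],"spin":0},{"travel":[2,0,0],"spin":0},{"travel":[2.5,0,0],"spin":0},{"travel":[3,0,0],"spin":0},{"travel":[3.5,0,0],"spin":0},{"travel":[4,0,0],"spin":0},{"travel":[4,0,0],"spin":0},{"travel":[4,0,0],"spin":0}]' -
```

```text
time: 10.35
position: [0.4997, 0.2416, 0.1811]
orientation: [3.122, -0.347, -0.0]
wrist_force: [-0.2, -0.2, -1.6]
width: 0.0107
grasp_force: 30.0
time: 11.6
position: [0.5036, 0.2407, 0.181]
orientation: [3.122, -0.347, -0.0]
wrist_force: [-0.7, 0.0, -1.7]
width: 0.0109
grasp_force: 30.0
```

```bash
python3 -m creep '[{"travel":[0.5,0,0],"spin":0},{"travel":[1,0,0],"spin":0},{"travel":[1.5,0,0],"spin":0},{"travel":[2,0,0],"spin":0},{"travel":[2.5,0,0],"spin":0},{"travel":[3,0,0],"spin":0},{"travel":[3.5,0,0],"spin":0},{"travel":[4,0,0],"spin":0},{"travel":[4,0,0],"spin":0},{"travel":[4,0,0],"spin":0}]' -
```

```text
time: 12.85
position: [0.5068, 0.24, 0.1808]
orientation: [3.122, -0.347, -0.003]
wrist_force: [-5.1, 1.4, -1.5]
width: 0.0104
grasp_force: 30.0
```

```bash
python3 -m creep '[{"travel":[0.5,0,0],"spin":0},{"travel":[1,0,0],"spin":0},{"travel":[1.5,0,0],"spin":0},{"travel":[2,0,0],"spin":0},{"travel":[2.5,0,0],"spin":0},{"travel":[3,0,0],"spin":0},{"travel":[3.5,0,0],"spin":0},{"travel":[4,0,0],"spin":0},{"travel":[4,0,0],"spin":0},{"travel":[4,0,0],"spin":0}]' -
```

```text
time: 14.1
position: [0.5102, 0.2392, 0.1806]
orientation: [3.122, -0.346, -0.004]
wrist_force: [-5.5, 1.1, -0.6]
width: 0.0107
grasp_force: 30.0
```

Force is holding near 5.6 N as the gate swings in, so I'll go on.

```bash
python3 -m creep '[{"travel":[0.5,0,0],"spin":0},{"travel":[1,0,0],"spin":0},{"travel":[1.5,0,0],"spin":0},{"travel":[2,0,0],"spin":0},{"travel":[2.5,0,0],"spin":0},{"travel":[3,0,0],"spin":0},{"travel":[3.5,0,0],"spin":0},{"travel":[4,0,0],"spin":0},{"travel":[4,0,0],"spin":0},{"travel":[4,0,0],"spin":0}]' -
```

```text
time: 15.35
position: [0.5135, 0.2386, 0.1808]
orientation: [3.122, -0.346, -0.005]
wrist_force: [-8.6, 1.8, 0.1]
width: 0.0106
grasp_force: 30.0
```

```bash
python3 -m creep '[{"travel":[0.4,0,0],"spin":0},{"travel":[0.8,0,0],"spin":0},{"travel":[1.2,0,0],"spin":0},{"travel":[1.6,0,0],"spin":0},{"travel":[2,0,0],"spin":0},{"travel":[2.4,0,0],"spin":0},{"travel":[2.8,0,0],"spin":0},{"travel":[3,0,0],"spin":0},{"travel":[3,0,0],"spin":0},{"travel":[3,0,0],"spin":0}]' -
```

```text
time: 16.6
position: [0.516, 0.238, 0.1803]
orientation: [3.122, -0.346, -0.007]
wrist_force: [-8.1, 1.2, -0.8]
width: 0.0107
grasp_force: 30.0
```

```bash
python3 -m creep '[{"travel":[0.4,0,0],"spin":0},{"travel":[0.8,0,0],"spin":0},{"travel":[1.2,0,0],"spin":0},{"travel":[1.6,0,0],"spin":0},{"travel":[2,0,0],"spin":0},{"travel":[2.4,0,0],"spin":0},{"travel":[2.8,0,0],"spin":0},{"travel":[3.2,0,0],"spin":0},{"travel":[3.2,0,0],"spin":0},{"travel":[3.2,0,0],"spin":0}]' -
```

```text
time: 17.85
position: [0.5189, 0.2373, 0.1802]
orientation: [3.122, -0.346, -0.008]
wrist_force: [-7.8, 1.7, -2.0]
width: 0.0107
grasp_force: 30.0
```

```bash
python3 -m creep '[{"travel":[0.4,0,0],"spin":0},{"travel":[0.8,0,0],"spin":0},{"travel":[1.2,0,0],"spin":0},{"travel":[1.6,0,0],"spin":0},{"travel":[2,0,0],"spin":0},{"travel":[2.4,0,0],"spin":0},{"travel":[2.8,0,0],"spin":0},{"travel":[3.2,0,0],"spin":0},{"travel":[3.2,0,0],"spin":0},{"travel":[3.2,0,0],"spin":0}]' -
```

```text
time: 19.1
position: [0.5222, 0.2363, 0.1798]
orientation: [3.121, -0.346, -0.008]
wrist_force: [-5.9, 2.2, -4.4]
width: 0.0108
grasp_force: 30.0
```

```bash
python3 -m creep '[{"travel":[0.4,0,0],"spin":0},{"travel":[0.8,0,0],"spin":0},{"travel":[1.2,0,0],"spin":0},{"travel":[1.6,0,0],"spin":0},{"travel":[2,0,0],"spin":0},{"travel":[2.4,0,0],"spin":0},{"travel":[2.8,0,0],"spin":0},{"travel":[3.2,0,0],"spin":0},{"travel":[3.2,0,0],"spin":0},{"travel":[3.2,0,0],"spin":0}]' -
```

```text
time: 20.35
position: [0.5277, 0.2353, 0.1811]
orientation: [3.122, -0.347, 0.0]
wrist_force: [0.3, -0.6, -1.8]
width: 0.0109
grasp_force: 30.0
```

The force has dropped to zero and the tool tilt has gone, so the bar is past the gate. Next I'll lower the tag until the throat rests on the bar, feeling for contact.

```bash
python3 -m creep '[{"travel":[0,0,1],"spin":0},{"travel":[0,0,2],"spin":0},{"travel":[0,0,3],"spin":0},{"travel":[0,0,4],"spin":0},{"travel":[0,0,5],"spin":0},{"travel":[0,0,6],"spin":0},{"travel":[0,0,6.5],"spin":0},{"travel":[0,0,7],"spin":0},{"travel":[0,0,7],"spin":0},{"travel":[0,0,7],"spin":0}]' -; python3 -m creep '[{"travel":[0,0,0.2],"spin":0},{"travel":[0,0,0.4],"spin":0},{"travel":[0,0,0.6],"spin":0},{"travel":[0,0,0.8],"spin":0},{"travel":[0,0,1],"spin":0},{"travel":[0,0,1],"spin":0},{"travel":[0,0,1],"spin":0},{"travel":[0,0,1],"spin":0},{"travel":[0,0,1],"spin":0},{"travel":[0,0,1],"spin":0}]' -
```

```text
time: 21.6
position: [0.5277, 0.2353, 0.1741]
orientation: [3.122, -0.347, 0.0]
wrist_force: [0.3, -0.5, -0.9]
width: 0.0111
grasp_force: 30.0
time: 22.85
position: [0.5277, 0.2353, 0.1731]
orientation: [3.122, -0.347, -0.0]
wrist_force: [-0.6, -0.2, -1.9]
width: 0.0107
grasp_force: 30.0
```

```bash
python3 -m creep '[{"travel":[0,0,0.2],"spin":0},{"travel":[0,0,0.4],"spin":0},{"travel":[0,0,0.6],"spin":0},{"travel":[0,0,0.8],"spin":0},{"travel":[0,0,1],"spin":0},{"travel":[0,0,1],"spin":0},{"travel":[0,0,1],"spin":0},{"travel":[0,0,1],"spin":0},{"travel":[0,0,1],"spin":0},{"travel":[0,0,1],"spin":0}]' -
```

```text
time: 24.1
position: [0.5277, 0.2353, 0.1721]
orientation: [3.122, -0.347, -0.0]
wrist_force: [-0.5, 0.5, -1.5]
width: 0.0108
grasp_force: 30.0
```

```bash
python3 -m creep '[{"travel":[0,0,0.2],"spin":0},{"travel":[0,0,0.4],"spin":0},{"travel":[0,0,0.6],"spin":0},{"travel":[0,0,0.8],"spin":0},{"travel":[0,0,0.8],"spin":0},{"travel":[0,0,0.8],"spin":0},{"travel":[0,0,0.8],"spin":0},{"travel":[0,0,0.8],"spin":0},{"travel":[0,0,0.8],"spin":0},{"travel":[0,0,0.8],"spin":0}]' -
```

```text
time: 25.35
position: [0.5278, 0.2354, 0.1714]
orientation: [-3.122, 0.347, -0.0]
wrist_force: [-0.4, -1.5, 0.3]
width: 0.0108
grasp_force: 30.0
```

The throat now carries the weight: force z went from −1.8 to +0.3 N. Time to release.

```bash
python3 -m creep '[{"travel":[0,0,0],"spin":0},{"travel":[0,0,0],"spin":0},{"travel":[0,0,0],"spin":0},{"travel":[0,0,0],"spin":0},{"travel":[0,0,0],"spin":0},{"travel":[0,0,0],"spin":0},{"travel":[0,0,0],"spin":0},{"travel":[0,0,0],"spin":0},{"travel":[0,0,0],"spin":0},{"travel":[0,0,0],"spin":0}]' 120; python3 -m creep '[{"travel":[0,0,-2],"spin":0},{"travel":[0,0,-6],"spin":0},{"travel":[0,0,-12],"spin":0},{"travel":[0,0,-20],"spin":0},{"travel":[0,0,-32],"spin":0},{"travel":[0,0,-48],"spin":0},{"travel":[0,0,-64],"spin":0},{"travel":[0,0,-80],"spin":0},{"travel":[0,0,-90],"spin":0},{"travel":[0,0,-90],"spin":0}]' -; python3 -m creep '[{"travel":[-10,10,0],"spin":0},{"travel":[-25,40,0],"spin":0},{"travel":[-40,80,0],"spin":0},{"travel":[-50,120,0],"spin":0},{"travel":[-60,160,0],"spin":0},{"travel":[-60,200,0],"spin":0},{"travel":[-60,240,0],"spin":0},{"travel":[-60,270,0],"spin":0},{"travel":[-60,280,0],"spin":0},{"travel":[-60,280,0],"spin":0}]' -; python3 - <<'E'
from h import *
from cell import arm
q=[]
for c,r in(("side",(170,100,80,60)),("top",(140,190,80,60))):
    p=arm.read_camera(c); q.append(crop(p,*r,400,300))
    for n in("tag","gate"): print(c,n,[(np.round(d["bbox"],1).tolist(),round(d["confidence"],2)) for d in arm.silhouettes(p,n)][:2])
cv2.imwrite("pics/m7.png",np.hstack(q))
E
```

```text
time: 26.6
position: [0.5277, 0.2353, 0.1713]
orientation: [3.122, -0.347, -0.0]
wrist_force: [-0.7, 0.4, 0.1]
width: 0.0487
grasp_force: 0.0
time: 27.85
position: [0.5281, 0.2355, 0.2622]
orientation: [-3.122, 0.347, -0.002]
wrist_force: [0.2, 0.6, -0.7]
width: 0.0486
grasp_force: 0.0
time: 29.1
position: [0.4072, -0.0245, 0.261]
orientation: [-3.122, 0.348, 0.001]
wrist_force: [0.2, -0.2, 0.4]
width: 0.0486
grasp_force: 0.0
side tag [([211.6, 127.8, 14.2, 31.7], 0.52), ([220.1, 151.6, 65.5, 54.7], 0.31)]
side gate [([220.4, 155.3, 67.2, 55.0], 0.67), ([245.1, 288.2, 37.6, 65.9], 0.41)]
top tag [([170.1, 218.1, 13.7, 20.0], 0.47)]
top gate []
```

View pics/m7.png

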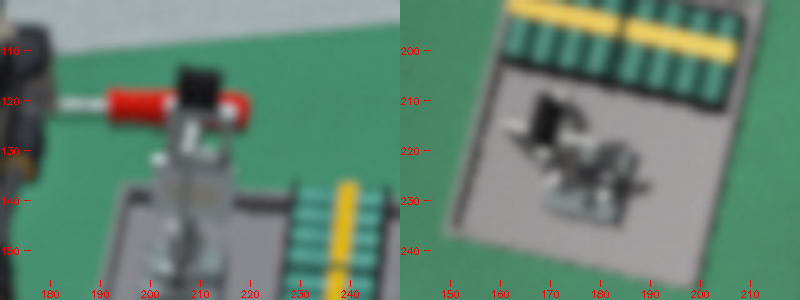

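The picture shows the tag hanging upright on the bar, with its tab at side (210,117) and level plate at (200–217,136–144). The gripper is clear. I'll check that it is still, then hand in.

```bash
python3 -m creep '[{"travel":[0,0,0],"spin":0},{"travel":[0,0,0],"spin":0},{"travel":[0,0,0],"spin":0},{"travel":[0,0,0],"spin":0},{"travel":[0,0,0],"spin":0},{"travel":[0,0,0],"spin":0},{"travel":[0,0,0],"spin":0},{"travel":[0,0,0],"spin":0},{"travel":[0,0,0],"spin":0},{"travel":[0,0,0],"spin":0}]' - | head -1; python3 - <<'E'
from cell import arm
import numpy as np
a=[arm.read_camera("side")["color"][105:150,195:225].astype(int) for _ in range(6)]
d=[abs(a[i]-a[0]).mean().round(2) for i in range(1,6)]; print(d)
if max(d)<4: print(arm.finish_job())
E
```

```text
time: 30.65
[np.float64(0.53), np.float64(0.54), np.float64(0.53), np.float64(0.52), np.float64(0.54)]
the job is handed in; nothing more can be done
None
```

The snap-hook tag hangs still and upright from the loop with the gate pushed past the bar, and I handed the job in at about 31 s; contact readings on the loop peaked at about 9 N, and the gate being shut is judged from the force dropping to zero, since the pictures are too coarse to show it.

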